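Trim the top speed of the glass-cutting lathe

ROBOT

A 7-joint arm with a two-finger parallel gripper is mounted at the origin on the work surface. World frame = base frame: x ahead of the robot, y to its left, z up, the work surface at z = 0. Lengths are in m, angles in rad, forces in N, time in s.
With the tool pointing down it reaches from about 0.4 to 0.9 m from the base axis. Payload 5.6 kg.
Tool frame: the origin (TCP) lies at the very end of the fingers, on their centre line; the grasp point (between the pads) lies 19 mm behind it (r.pinch_z is the distance from the TCP to the grasp point, in m); x points along the fingers, y is the direction in which the jaws open and shut, and the axes are right-handed (so a half turn about x gives the same grasp; the last joint's range is limited). The gripper opens to 92 mm and grips with 3 to 60 N. Pads are 20 mm wide; open, the fingers measure 128 mm over their backs; the gripper's body (75 mm by 189 mm) begins 69 mm behind the grasp point.
Start: joints at [1.254, 0.468, -0.012, 1.603, 0.006, 1.071, -0.056], TCP at [0.176, -0.626, 0.215] pointing down, gripper open.
Joint ranges: [-2.53, 2.53], [-0.31, 2.02], [-1.57, 1.55], [0.28, 2.44], [-1.29, 4.43], [0.15, 1.84], [-2.92, 2.92]. Speed limits (rad/s): [2.57, 2.57, 3.14, 3.14, 3.14, 3.14, 3.14].

INTERFACE

Orientations are given as a rotation vector (axis times angle).
In Python, from bench import r, effector, solver, get_image gives the robot as it stands. Calls block until the motion is done:
- r.move_ptp(position, orientation): joint-space move of the TCP to a pose.
- r.move_straight(position, attitude=None, speed=0.15, max_force=None): straight line of the TCP; attitude=None keeps the orientation; speed is the mean speed in m/s. With max_force (N) it stops when the force on the tool has changed by that much, and returns True; else False.
- r.movej(angles): joint-space move.
- effector.let_go() and effector.grab(): open the fingers fully, or close them until they stop; the grip force is fixed at half the most.
- r.wait(seconds).
- solver.solve_ik(position, orientation): joint angles nearest the present ones, or None.
- r.sense(): the state.
- get_image(name): name is "scene" or "top"; returns a dict with "color" (420x560x3 uint8, blue, green, red), "fx", "fy", "cx", "cy" (pixels), "k1" (the pictures are not rectified: a ray, as slopes to the right and down, at radius r is drawn at 1 + k1 r^2 times it, then the intrinsics apply), "rvec" (rotation vector, rad) and "tvec" (3), from world to camera coordinates, as OpenCV has them. Camera axes: x right, y down, z forward; pixel columns grow to the right and rows downward; lengths in m; the calibration is good to about 2 mm. A picture is of the moment at which its call begins. There is no depth.
A pose or a line that the arm cannot do raises r.PlanningError and nothing moves.
- r.job_done(): hands the job in, once; it reports no verdict.
The state is a dict: "time_s": time; "joints": joint angles; "dq": joint speeds; "tau": joint torques, N m; "tcp_pos": TCP position; "orientation": TCP orientation; "contact_force": force on the tool from outside, world axes, zero at the start; "wrist_torque": the same for the moment, N m; "gripper_width": finger opening in m.
Only numpy, scipy, OpenCV 4.12 (cv2) and the standard library are available. Lean on these libraries where they do the work, as an engineer would, in place of code of your own. Each camera call takes 0.05 s, during which the arm holds its last target. There are 200 camera calls.

TASK

A smaller cutting wheel goes on the glass lathe next, so trim its top speed up on the blue speed controller: unscrew the grey sealing cap with the red grip bar, lift it off and stand it upright in the steel tray. Then take the orange tuning tool from the wooden stand and with its blade turn the slotted white trimmer clockwise until the black needle of the meter lies under the green set pointer, without letting the needle run into the red. Put the tuning tool back in its hole in the stand, fully down, and leave the needle under the pointer and the other things on the bench where they are.

Things in the scene. Friction and masses are not known exactly. Their poses are not given: they have to be found in the camera images.
- controller: Blue speed-controller box fixed to the bench, 240 (x) x 260 (y) x 90 mm high, light grey lid. Origin: centre of its underside; x away from the robot at yaw 0, z up. On the lid: brass neck with the trimmer at (-55, -60) mm, meter (105 x 120 mm, 12 mm high) at (40, 60), red emergency stop (20 mm high) at (-65, 75), black selector (17 mm high) at (62, -75).
- neck_top (a point): Centre of the mouth of the brass neck, 22 mm above the lid (112 mm above the bench). Neck: 34 mm outside, 46 mm over its two short thread ridges, 26 mm bore; the trimmer sits in the bore, its face 4 mm below the mouth. Axes as controller. The cap's thread lets it off by turning it counter-clockwise seen from above: free after 60 degrees, a stop at 140.
- cap: Grey ribbed sealing cap, 64 mm across, with a red grip bar on top; 60 g. Origin: centre of its underside; own x along the bar, z up. Starts screwed on the neck, skirt resting on the lid. Turn it a quarter turn (90 degrees) counter-clockwise seen from above, then lift it straight up; clear of the neck after 25 mm. It turns easily and need not be raised while it is turned.
- cap_grip (a point): Middle of the red grip bar, 42.5 mm above the cap's underside. Bar: 56 mm long (x), 14 mm wide (y), spanning 28.5 to 56.5 mm above the underside; the cap's flat top is at 28.5 mm. Axes as cap.
- trimmer (a joint): Angle of the trimmer, rad: grows clockwise seen from above, end stops at 0 and 2.4. Stiff enough (0.03 N m) to stay where it is left. The blade has about 0.1 rad of play in the slot each way. The slot runs along the x axis of trimmer_slot.
- trimmer_slot (a point): Centre of the floor of the trimmer's slot, turning with the trimmer; x along the slot, z up. The trimmer is white, 25 mm across, and turns about this point's z; its dark slot runs right across, 5.5 mm wide, widening to 9 mm at the face, 7 mm deep from the face (11 mm below the neck's mouth).
- needle (a joint): Angle of the meter's black needle, rad, clockwise seen from above from the left end of the scale (0) to the right end (1.8). It follows the trimmer: 0.75 rad for each rad of trimmer turn, reading 0.75 x trimmer. The red sector begins at 1.5.
- needle_tip (a point): Tip of the black needle, 50 mm from its pivot, which is 30 mm nearer the robot side than the meter's middle. The needle is under glazing.
- set_pointer (a joint): Angle of the green set pointer of the meter, on the same pivot and with the same zero and direction as needle. It stays put, under glazing; it shows the wanted reading.
- set_pointer_tip (a point): Tip of the green set pointer, 50 mm from the same pivot.
- tuner: Orange plastic tuning tool, 128 mm long, 60 g, upright. Origin: centre of the blade's end (lowest point); z up, own x along the blade's width. From below: white flat blade 20 mm wide (x), 3.5 mm thick (y), 14 mm long; round shank 20 mm diameter to 60 mm; collar 34 mm diameter to 66 mm; square handle 22 x 22 mm to 128 mm, flats facing own x and y. Starts in one of the stand's holes.
- tuner_tip (a point): Centre of the blade's end, same as the origin of tuner.
- stand: Light wooden tool stand fixed to the bench, 80 (x) x 260 (y) x 66 mm high. Origin: centre of its underside. Three upright through holes 26 mm in diameter, small chamfer, at y = -85, 0, 85 mm, x = 0. A tool stands in each, its collar on the stand's top; the tuning tool's end is then 6 mm above the bench. The tuning tool goes back to the hole it came from.
- tray: Steel parts tray fixed to the bench, 140 (x) x 160 (y) x 30 mm high, walls and floor 5 mm thick, empty. Origin: centre of its underside.
- diamond_scriber: Bystander: diamond scriber with a round blue handle 18 mm in diameter, standing in the stand, top 141 mm above its lower end. Origin 6 mm above the bench under its axis.
- dressing_stick: Bystander: wheel-dressing tool with a dark wooden handle up to 30 mm in diameter, standing in the stand, top 118 mm above its lower end. Origin 6 mm above the bench under its axis.
- glass_bowl: Bystander: green glass bowl, 150 mm across, 70 mm high. Origin: centre of its underside.
- tumbler: Bystander: clear glass tumbler, 72 mm across, 90 mm high. Origin: centre of its underside.
- spare_wheel: Bystander: grey cutting wheel lying flat, 128 mm across, 34 mm high with its brass hub. Origin: centre of its underside.
- coolant_bottle: Bystander: white bottle with a blue cap, 64 mm across, 170 mm high. Origin: centre of its underside.
- flange_nut: Bystander: brass flange nut, 60 mm across, 31 mm high. Origin: centre of its underside.
Not all that is in view belongs to the job. What is shaped like the cap but purple is not meant.

How it is judged:
By the outcome, as a careful person would: the job done as asked, in the order asked, and still so for the second after the job is handed in, with the robot touching nothing.
It also fails if it takes over 69 s, if anything falls off the work surface, if the arm or the gripper's body presses on something with over 40 N, if the wrist force passes 120 N, or if a joint passes its speed limit or range.

## Working session

There is one attempt and no reset: what is moved stays moved. The work goes in short steps, each a Python script; the robot and the scene stay as the last script left them, time stands still between calls to the robot, and variables do not carry over. Pictures are saved under pics/ and viewed, about 8 in all and at most 12, crops included, and the job is handed in when it is done.

```bash
ls; mkdir -p pics; cat > h.py <<'E'
import numpy as np, cv2
from bench import r, effector, solver, get_image
from scipy.spatial.transform import Rotation as R
def cam(im):
    K=np.array([[im['fx'],0,im['cx']],[0,im['fy'],im['cy']],[0,0,1.]])
    return K,np.array([im['k1'],0,0,0,0.]),np.array(im['rvec'],float),np.array(im['tvec'],float)
def px2w(im,px,z):
    K,d,rv,t=cam(im); M=cv2.Rodrigues(rv)[0]
    u=cv2.undistortPoints(np.array(px,float).reshape(-1,1,2),K,d).reshape(-1,2)
    D=np.c_[u,np.ones(len(u))]@M; C=-M.T@t
    return C+D*((z-C[2])/D[:,2])[:,None]
def w2px(im,P):
    K,d,rv,t=cam(im); return cv2.projectPoints(np.array(P,float).reshape(-1,1,3),rv,t,K,d)[0].reshape(-1,2)
def snap(name,f):
    im=get_image(name); cv2.imwrite('pics/'+f,im['color']); return im
def down(yaw): # tool x down, tool y (jaws) along world angle yaw
    y=np.array([np.cos(yaw),np.sin(yaw),0]); x=np.array([0,0,-1.]); 
    return R.from_matrix(np.c_[x,y,np.cross(x,y)]).as_rotvec()
E
python3 - <<'E'
from h import *
import pickle
ims={n:snap(n,n+'0.png') for n in('scene','top')}
pickle.dump(ims,open('i0.pkl','wb'))
for n,i in ims.items():
    K,d,rv,t=cam(i); print(n,i['fx'],i['k1'],-cv2.Rodrigues(rv)[0].T@t)
s=r.sense(); print(s['time_s'],s['orientation'],down(0),s['gripper_width'],s['contact_force'])
E
```

```text
pics
scene 451.0979650617137 -0.05715177294018419 [ 0.97649445 -0.77408489  0.84038503]
top 454.37008194953097 0.026154894624448418 [0.34625107 0.01535366 1.28821619]
0.1 [ 2.07526685  0.28746778 -2.07594022] [ 1.20919958  1.20919958 -1.20919958] 0.09169078600783896 [ 0.25301192 -0.16907998  0.0942618 ]
```

View pics/top0.png

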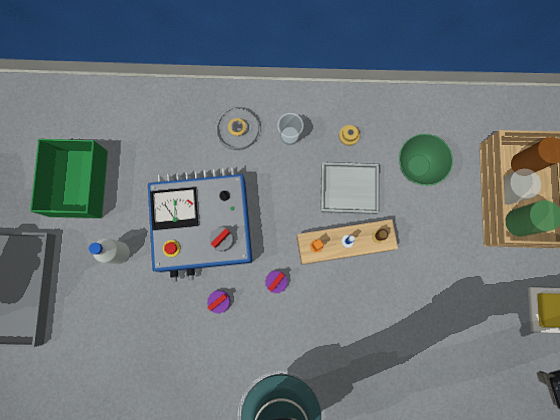

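View pics/scene0.png

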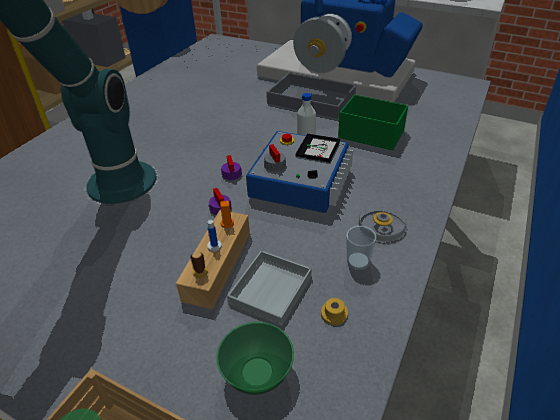

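Top picture: the grey cap with the red bar is at (221,238). It could be confused with the purple caps at (219,301) and (277,281), or the red emergency stop at (171,248). The orange tuner is at (318,244), beside the blue scriber at (348,240) and the dark stick at (382,234). The tray is at (350,187). I choose the grey cap on the blue box and the orange tool, and will check both in a close crop.

```bash
python3 - <<'E'
from h import *
c=cv2.imread('pics/top0.png')
a=c[160:280,145:260]; b=c[160:280,295:400]
cv2.imwrite('pics/crop0.png',cv2.resize(np.hstack([a,b]),None,fx=3.6,fy=3.6,interpolation=cv2.INTER_CUBIC))
E
```

```text
(no output)
```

View pics/crop0.png

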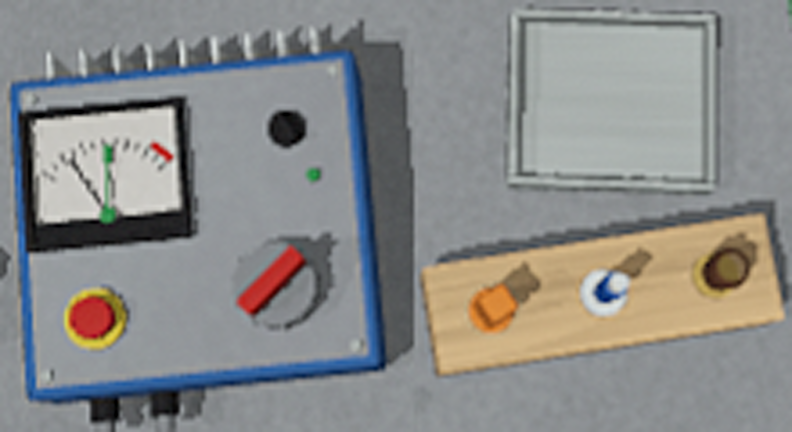

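Crop: the grey cap's red bar is centred at about (271,280), the orange square handle at (497,306), the needle tip at (72,158), the green tip at (107,148) and the pivot at (107,215). Both choices hold. Next I fit the poses.

```bash
cat >> h.py <<'E'
def fitrect(im,cr,z,sx,sy):
    # cr: corners px ordered (+x+y),(+x-y),(-x-y),(-x+y); returns x,y,yaw,residual mm
    W=px2w(im,cr,z)[:,:2]; L=np.array([[sx,sy],[sx,-sy],[-sx,-sy],[-sx,sy]])/2
    c=W.mean(0); A=W-c; a=np.arctan2((L[:,0]*A[:,1]-L[:,1]*A[:,0]).sum(),(L*A).sum())
    M=np.array([[np.cos(a),-np.sin(a)],[np.sin(a),np.cos(a)]])
    return c,a,np.abs(A-L@M.T).max()*1e3
def loc(c,a,p): 
    return np.array(c)+np.array([[np.cos(a),-np.sin(a)],[np.sin(a),np.cos(a)]])@np.array(p)
def blob(img,cond,box):
    x0,y0,x1,y1=box; hsv=cv2.cvtColor(img,cv2.COLOR_BGR2HSV)
    m=np.zeros(img.shape[:2],np.uint8); m[y0:y1,x0:x1]=cond(hsv[...,0].astype(int),hsv[...,1].astype(int),hsv[...,2].astype(int))[y0:y1,x0:x1]*255
    return m
E
python3 - <<'E'
from h import *
import pickle
ims=pickle.load(open('i0.pkl','rb')); t=ims['top']; s=ims['scene']
f=lambda p,ox=145: [((x+.5)/3.6-.5+ox,(y+.5)/3.6-.5+160) for x,y in p]
g=lambda p: f(p,295-115)
cc,ca,e=fitrect(t,f([(13,85),(352,53),(382,368),(30,400)]),.09,.24,.26); print('ctrl',cc,ca,e)
neck=loc(cc,ca,[-.055,-.06]); print('neck',neck)
sc,sa,e=fitrect(t,g([(424,267),(769,214),(785,320),(440,374)]),.066,.08,.26); print('stand',sc,sa,e)
for y in(.085,0,-.085): print(loc(sc,sa,[0,y]))
tc,ta,e=fitrect(t,g([(512,12),(717,14),(713,188),(508,184)]),.03,.14,.16); print('tray',tc,ta,e)
red=lambda h,S,v:((h<8)|(h>172))&(S>150)&(v>90)
org=lambda h,S,v:(h>=5)&(h<17)&(S>190)&(v>150)
for n,im,b1,b2 in(('top',t,(205,222,240,255),(308,234,330,255)),('scene',s,(262,140,288,168),(215,198,238,232))):
  for nm,c,b,z in(('bar',red,b1,.1465),('tuner',org,b2,.134)):
    m=blob(im['color'],c,b); pts=np.argwhere(m)[:,::-1].astype(np.float32)
    rc=cv2.minAreaRect(pts); W=px2w(im,cv2.boxPoints(rc),z)
    print(n,nm,len(pts),pts.mean(0),px2w(im,pts.mean(0),z)[0],'edges',np.linalg.norm(W[1]-W[0])*1e3,np.arctan2(*(W[1]-W[0])[1::-1]),np.linalg.norm(W[2]-W[1])*1e3)
print('scene px: corners',w2px(s,[[*loc(cc,ca,p),.09] for p in([.12,.13],[.12,-.13],[-.12,-.13],[-.12,.13])]).round(1))
print('scene px: stand',w2px(s,[[*loc(sc,sa,p),.066] for p in([.04,.13],[.04,-.13],[-.04,-.13],[-.04,.13])]).round(1))
E
```

```text
ctrl [0.50401329 0.2335038 ] 0.1234095500984897 3.4233939485205367
neck [0.45681737 0.16718981]
stand [ 0.46546754 -0.16597545] 0.17813468019502188 2.592204940392362
[ 0.45040605 -0.08232049]
[ 0.46546754 -0.16597545]
[ 0.48052904 -0.2496304 ]
tray [ 0.62233704 -0.17686725] -0.002099297875732349 2.2363266604723817
top bar 119 [219.65546 237.7311 ] [0.45770069 0.16838334 0.1465    ] edges 52.99066384964877 -0.7457855263987229 12.654723242360609
top tuner 72 [316.22223 245.54167] [ 0.44547334 -0.07619524  0.134     ] edges 29.769013328579856 -1.0819023384578106 27.186208479136788
scene bar 48 [273.91666 149.1875 ] [0.46262114 0.16230962 0.1465    ] edges 14.384983619097124 1.3886811994493864 56.3941460908371
scene tuner 53 [225.33963 208.66037] [ 0.46717941 -0.10237363  0.134     ] edges 30.596993722893423 0.8447646328887343 85.77051748867082
scene px: corners [[347.8 140.7]
 [325.6 190. ]
 [243.4 173.9]
 [275.2 128.7]]
scene px: stand [[247.4 213.9]
 [207.3 289.4]
 [174.4 281.9]
 [219.  208.7]]
```

```bash
python3 - <<'E'
from h import *
cx,cy=.4577,.1682; bar=-.746
for k in(0,1):
  a=bar+np.pi/2-k*np.pi
  for d in(0,np.pi/2):
    print('cap',k,d,np.round(solver.solve_ik([cx,cy,.25],down(a+d)),2))
for a in(np.pi/2,-np.pi/2): print('tray',np.round(solver.solve_ik([.622,-.177,.2],down(a)),2))
for a in np.arange(-3,3.2,.75): 
  q=solver.solve_ik([.45,-.08,.2],down(a)); q2=solver.solve_ik([cx,cy,.25],down(a))
  print(round(a,2),q is not None and np.round(q[6],2),q2 is not None and np.round(q2[6],2))
# tuner zoom + purple
c=cv2.imread('pics/top0.png')
cv2.imwrite('pics/tun0.png',cv2.resize(c[230:260,300:340],None,fx=14,fy=14,interpolation=cv2.INTER_LANCZOS4))
E
```

```text
cap 0 0 [ 0.58  0.42 -1.23  1.9   0.44  1.14  0.01]
cap 0 1.5707963267948966 [ 0.61  0.46 -1.29  1.9   0.49  1.16  1.53]
cap 1 0 [-1.2   0.18  0.89  1.99 -0.16  1.04 -2.56]
cap 1 1.5707963267948966 [ 0.48  0.34 -1.07  1.9   0.33  1.1  -1.47]
tray [ 0.72  0.59 -0.72  1.59  0.42  1.12  1.47]
tray [ 0.41  0.49 -0.25  1.61  0.14  1.05 -1.45]
-3.0 -2.37 2.42
-2.25 -2.22 -2.49
-1.5 -1.5 -2.2
-0.75 -0.77 -1.47
0.0 -0.05 -0.77
0.75 0.67 -0.07
1.5 1.35 0.64
2.25 1.86 1.39
3.0 -2.65 2.14
```

View pics/tun0.png

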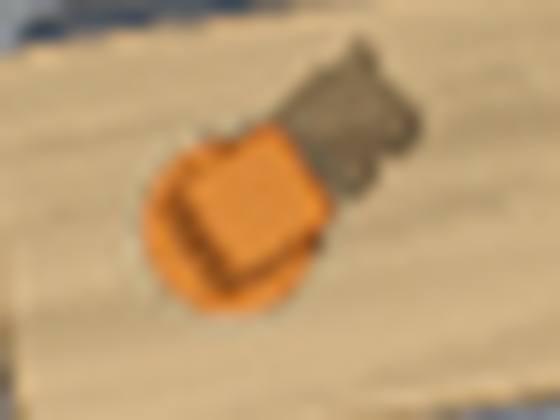

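The zoom shows the handle's top corners at (183,182), (283,125), (332,210) and (235,270), so it is square and turned about 30° in the picture. Now I grip and turn the cap.

```bash
python3 - <<'E'
from h import *
import pickle
t=pickle.load(open('i0.pkl','rb'))['top']
c=np.array([(183,182),(283,125),(332,210),(235,270)])/14+[300-.46,230-.46]
W=px2w(t,c,.134); print('tuner',W.mean(0),[ (np.linalg.norm(W[i]-W[i-1]),np.arctan2(*(W[i]-W[i-1])[1::-1])) for i in range(4)])
cx,cy=.4577,.1682; a=-.746+np.pi/2
r.move_ptp([cx,cy,.25],down(a))
print(r.move_straight([cx,cy,.15],speed=.2))
print(r.move_straight([cx,cy,.1208],speed=.06,max_force=8))
effector.grab(); s=r.sense(); print(s['time_s'],s['tcp_pos'],s['gripper_width'],s['contact_force'],s['wrist_torque'],s['joints'])
E
```

```text
tuner [ 0.45056473 -0.08061392  0.134     ] [(np.float64(0.01846707125945289), np.float64(0.5507167144629264)), (np.float64(0.02106445050019181), np.float64(-1.028114505639123)), (np.float64(0.017753056028436753), np.float64(-2.6042797835443285)), (np.float64(0.020832984078840003), np.float64(2.147741825752316))]
False
False
5.5 [0.45815994 0.16867345 0.12099068] 0.013925687460253895 [ 1.74955385  0.9691235  -0.33268699] [ 0.29942544 -0.49392257  0.05844959] [ 0.41055449  0.57856779 -1.04823497  2.02362639  0.64268799  0.91118233
 -0.16189445]
```

```bash
python3 - <<'E'
from h import *
q=np.array(r.sense()['joints']); q[6]+=np.pi/2
r.movej(q); s=r.sense(); print(s['time_s'],s['tcp_pos'],s['gripper_width'],s['contact_force'],s['wrist_torque'],R.from_rotvec(s['orientation']).as_matrix()[:,1])
p=np.array(s['tcp_pos'])
print(r.move_straight(p+[0,0,.03],speed=.06,max_force=15))
s=r.sense(); print(s['tcp_pos'],s['contact_force'])
print(r.move_straight([p[0],p[1],.24],speed=.2))
s=r.sense(); print(s['time_s'],s['gripper_width'],s['contact_force'])
r.move_ptp([.622,-.177,.24],down(np.pi/2))
print(r.move_straight([.622,-.177,.05],speed=.2))
print(r.move_straight([.622,-.177,.030],speed=.03,max_force=3)); s=r.sense(); print(s['time_s'],s['tcp_pos'],s['gripper_width'],s['contact_force'])
E
```

```text
6.9 [0.45799631 0.16744168 0.12078198] 0.013478037265135901 [ 1.13732136 -4.09270582  0.97642131] [-0.97183278 -0.15393212  0.02740089] [-0.7337323   0.67943778 -0.00110101]
False
[0.45789461 0.16773386 0.15098531] [-0.35893321  0.36379892 -1.08044706]
False
8.15 0.013686084074639199 [ 0.3551321   0.00369688 -1.22202569]
False
True
11.1917 [ 0.62206452 -0.17714126  0.03552085] 0.013631022513345172 [-1.06150891 -0.0167233   4.26088884]
```

```bash
python3 - <<'E'
from h import *
import pickle
effector.let_go(); p=r.sense()['tcp_pos']
r.move_straight([p[0],p[1],.2],speed=.2)
t=snap('top','t1.png'); s=snap('scene','s1.png'); pickle.dump((t,s),open('i1.pkl','wb')); print(r.sense()['time_s'])
a=t['color'][165:265,145:255]; b=t['color'][155:255,300:410]
b2=s['color'][100:215,240:360]; b3=s['color'][180:325,180:330]
f=lambda x,w,h:cv2.resize(x,(w,h),interpolation=cv2.INTER_CUBIC)
cv2.imwrite('pics/c1.png',np.vstack([np.hstack([f(a,480,436),f(b,320,291*1+145)]),np.zeros((4,800,3),np.uint8)]))
E
```

```text
13.475
```

View pics/c1.png

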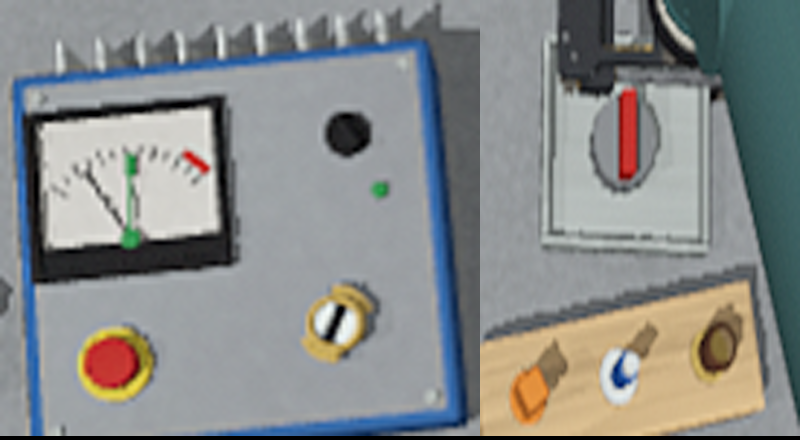

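The cap stands upright in the tray. The trimmer is exposed at crop (337,322) with its slot running from (326,340) to (348,304). The needle tip is at (88,173), the green tip at (132,160) and the pivot at (131,238). Now I measure the slot and the meter by projecting models.

```bash
cat >> h.py <<'E'
CC,CA=np.array([.50401,.2335]),.1234
def rect(im,x,y,z,half,n=400):
    # orthorectified patch at height z, rows: +x up, cols: +y left
    g=np.linspace(half,-half,n); X,Y=np.meshgrid(x+g,y+g,indexing='ij')
    p=w2px(im,np.c_[X.ravel(),Y.ravel(),np.full(X.size,z)]).reshape(n,n,2).astype(np.float32)
    return cv2.remap(im['color'],p[...,0],p[...,1],cv2.INTER_CUBIC)
def meter(im,zm=.1):
    # polar profiles about the pivot (located by the green hub); world angles (CCW from +x), rad
    pv=loc(CC,CA,[.04-.03,.06]); c0=w2px(im,[[*pv,zm]])[0]
    hsv=cv2.cvtColor(im['color'],cv2.COLOR_BGR2HSV).astype(int)
    yy,xx=np.mgrid[:420,:560]; near=np.hypot(xx-c0[0],yy-c0[1])<5
    w=np.where(near&(abs(hsv[...,0]-65)<20),np.clip(hsv[...,1]-100,0,None),0).astype(float)
    c=np.array([(w*xx).sum(),(w*yy).sum()])/w.sum(); pv=px2w(im,c,zm)[0]
    th=np.linspace(CA-1.1,CA+1.1,881); out={}
    def prof(fn,r0,r1):
        rr=np.linspace(r0,r1,25); T,Q=np.meshgrid(th,rr)
        P=np.c_[(pv[0]+Q*np.cos(T)).ravel(),(pv[1]+Q*np.sin(T)).ravel(),np.full(T.size,zm)]
        p=w2px(im,P).reshape(*T.shape,2).astype(np.float32)
        return fn(cv2.remap(im['color'],p[...,0],p[...,1],cv2.INTER_LINEAR).astype(float)).mean(0)
    for k,fn,r0,r1 in(('green',lambda c:np.clip(c[...,1]-c[...,2],0,None),.025,.048),('dark',lambda c:255-c.max(-1),.016,.036)):
        v=prof(fn,r0,r1); i=v.argmax(); wdw=abs(th-th[i])<.12; u=np.clip(v-v[wdw].min()-.4*np.ptp(v[wdw]),0,None)*wdw
        out[k]=((u*th).sum()/u.sum(),v[i])
    n=.9-(out['dark'][0]-CA); g=.9-(out['green'][0]-CA)
    return dict(pivot=pv,pivot_exp=loc(CC,CA,[.01,.06]),needle=n,set=g,raw=out)
E
python3 - <<'E'
from h import *
import pickle
t,s=pickle.load(open('i1.pkl','rb')); t0=pickle.load(open('i0.pkl','rb'))['top']
print(meter(t0)); print(meter(t))
o=px2w(t,[222.2,238.8],.108)[0]; print('trimmer approx',o)
for im,nm in((t,'top'),(s,'scene')):
  for it in range(3):
    P=rect(im,o[0],o[1],.108,.02).astype(float); n=400; g=np.linspace(.02,-.02,n); X,Y=np.meshgrid(g,g,indexing='ij'); 
    hsv=cv2.cvtColor(P.clip(0,255).astype(np.uint8),cv2.COLOR_BGR2HSV).astype(int)
    wh=((hsv[...,1]<60)&(hsv[...,2]>150)&(np.hypot(X,Y)<.015)); dk=(np.clip(150-hsv[...,2],0,None)*(np.hypot(X,Y)<.0115)).astype(float)
    hull=cv2.convexHull(np.argwhere(wh)[:,::-1].astype(np.int32)); M=cv2.moments(hull)
    c=np.array([g[int(M['m01']/M['m00'])],g[int(M['m10']/M['m00'])]])
    C=np.cov(np.c_[X.ravel(),Y.ravel()].T,aweights=dk.ravel()); ev,V=np.linalg.eigh(C); d=V[:,1]
    dm=np.array([(dk*X).sum(),(dk*Y).sum()])/dk.sum()
    print(nm,'white centre',o[:2]+c,'area mm2',M['m00']*.01,'slot ang',np.arctan2(d[1],d[0]),'dark mean',o[:2]+dm,ev)
    o=np.r_[o[:2]+c,0]
E
```

```text
{'pivot': array([0.50779969, 0.29546643, 0.1       ]), 'pivot_exp': array([0.50654874, 0.29427462]), 'needle': np.float64(0.3931882865440466), 'set': np.float64(0.9451806063695797), 'raw': {'green': (np.float64(0.07821939363042033), np.float64(54.44)), 'dark': (np.float64(0.6302117134559534), np.float64(140.96))}}
{'pivot': array([0.5076925 , 0.29539345, 0.1       ]), 'pivot_exp': array([0.50654874, 0.29427462]), 'needle': np.float64(0.3935924102101681), 'set': np.float64(0.9440211406381315), 'raw': {'green': (np.float64(0.0793788593618685), np.float64(56.12)), 'dark': (np.float64(0.6298075897898319), np.float64(132.4))}}
trimmer approx [0.45884046 0.16679522 0.108     ]
top white centre [0.45929159 0.16905085] area mm2 492.75 slot ang 2.796188657812336 dark mean [0.45942249 0.16897478] [2.19315262e-06 4.11528685e-05]
top white centre [0.45934171 0.16910098] area mm2 495.475 slot ang 2.7853486561077214 dark mean [0.45915145 0.16913265] [2.28527389e-06 4.32791357e-05]
top white centre [0.45929159 0.16915111] area mm2 495.565 slot ang 2.7852615185197163 dark mean [0.45916809 0.16912747] [2.28289042e-06 4.32338969e-05]Traceback (most recent call last):
  File "<stdin>", line 12, in <module>
ZeroDivisionError: float division by zero
```

```bash
python3 - <<'E'
from h import *
import pickle
a=.545; p=[.4506,-.0813]
r.move_ptp([*p,.24],down(a))
print(r.move_straight([*p,.15],speed=.2), r.move_straight([*p,.082],speed=.1,max_force=8))
effector.grab(); s=r.sense(); print(s['time_s'],s['tcp_pos'],s['gripper_width'],s['contact_force'])
print(r.move_straight([*p,.25],speed=.15,max_force=15))
x,y=.4588,.1686; aj=-.356+np.pi/2
r.move_ptp([x,y,.26],down(aj))
print(r.move_straight([x,y,.215],speed=.15,max_force=8))   # tip nominally at .139
s=r.sense(); print(s['time_s'],s['tcp_pos'],s['gripper_width'],s['contact_force'])
im=snap('scene','s2.png'); t=snap('top','t2.png'); pickle.dump((t,im),open('i2.pkl','wb'))
tp=[x,y,.139]; print('exp tip px',w2px(im,[tp,[x,y,.108],[.4588,.1686,.112]]))
c=w2px(im,[tp])[0].astype(int); print(c)
cv2.imwrite('pics/c2.png',cv2.resize(im['color'][c[1]-35:c[1]+25,c[0]-40:c[0]+40],None,fx=10,fy=10,interpolation=cv2.INTER_CUBIC))
E
```

```text
False False
16.8417 [ 0.45054146 -0.08129676  0.08195819] 0.021886614112670403 [ 0.58629066 -0.05867697  0.03204317]
False
False
19.5417 [0.45908128 0.16777262 0.21504692] 0.0220896813589011 [-0.28023168 -0.08125601  0.29563937]
exp tip px [[273.8361282  150.00313395]
 [274.21686736 159.08609965]
 [274.16835135 157.92940926]]
[273 150]
```

View pics/c2.png

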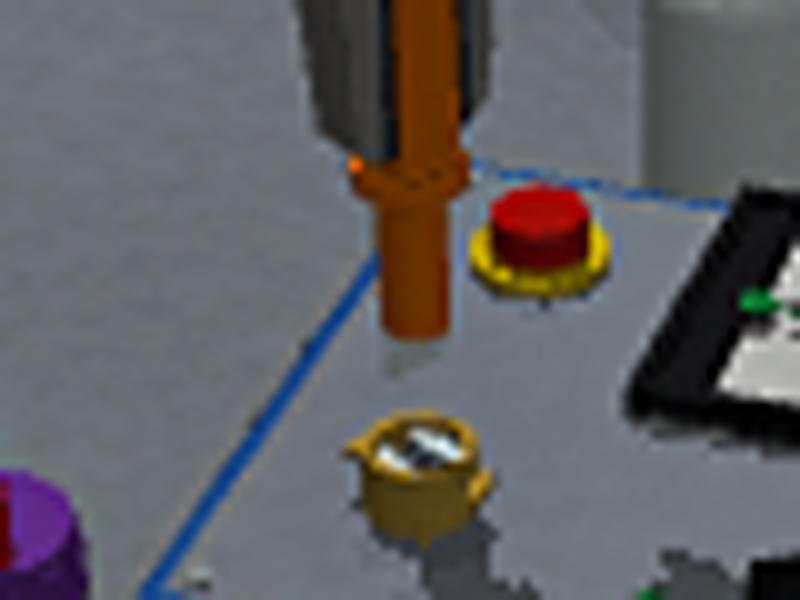

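```bash
python3 - <<'E'
from h import *
import pickle
t,im=pickle.load(open('i2.pkl','rb'))
x,y=.4591,.1681
for b in(-.356,-.356+np.pi/2):
  u=np.array([np.cos(b),np.sin(b)])*.01; v=np.array([-u[1],u[0]])*.175
  for z in(.139,.153,.108):
    P=[[*(np.array([x,y])+i*u+j*v),z] for i in(-1,1) for j in(-1,1)]
    print(round(b,2),z,((w2px(im,P)-[233,115])*10+5).round().tolist())
E
```

```text
-0.36 0.139 [[385.0, 345.0], [394.0, 340.0], [433.0, 372.0], [442.0, 368.0]]
-0.36 0.153 [[383.0, 303.0], [393.0, 298.0], [431.0, 330.0], [440.0, 326.0]]
-0.36 0.108 [[389.0, 436.0], [399.0, 431.0], [436.0, 463.0], [445.0, 459.0]]
1.21 0.139 [[391.0, 372.0], [383.0, 368.0], [444.0, 345.0], [435.0, 340.0]]
1.21 0.153 [[389.0, 330.0], [381.0, 326.0], [442.0, 303.0], [434.0, 298.0]]
1.21 0.108 [[395.0, 463.0], [387.0, 459.0], [447.0, 436.0], [439.0, 431.0]]
```

The picture shows the blade's lower edge running from (387,378) up to (437,350), across the slot. So the blade lies along the jaws, and the wrist must turn by -90°.

```bash
python3 - <<'E'
from h import *
import pickle
q=np.array(r.sense()['joints']); q[6]-=np.pi/2; r.movej(q); 
tgt=np.array([.4589,.1685,.200]); r.move_straight(tgt,down(-.356),speed=.08); r.wait(.3)
s=r.sense(); e=tgt-s['tcp_pos']; M=R.from_rotvec(s['orientation']).as_matrix(); print(s['tcp_pos'],M[:,0],np.arctan2(M[1,1],M[0,1]),s['joints'])
im=snap('scene','s3.png')
off=np.r_[e[:2],0]
hit=r.move_straight([*(tgt+off)[:2],.1765],speed=.03,max_force=4)
s=r.sense(); print(hit,s['time_s'],s['tcp_pos'],s['contact_force'],s['wrist_torque'])
im2=snap('scene','s4.png')
f=lambda i:cv2.resize(i['color'][128:172,254:294],(400,440),interpolation=cv2.INTER_CUBIC)
cv2.imwrite('pics/c3.png',np.hstack([f(im),f(im2)]))
E
```

```text
[0.45905221 0.16860114 0.20020406] [ 4.21529798e-04  1.26706734e-04 -9.99999903e-01] -0.35598726301330563 [ 0.43826764  0.41499977 -1.04325649  1.95474364  0.42393339  1.01065621
 -1.15675331]
True 22.5 [0.45876104 0.16882117 0.17690147] [-0.18068472 -0.10380515  4.57194639] [-0.17644334  0.12168836 -0.0403401 ]
```

View pics/c3.png

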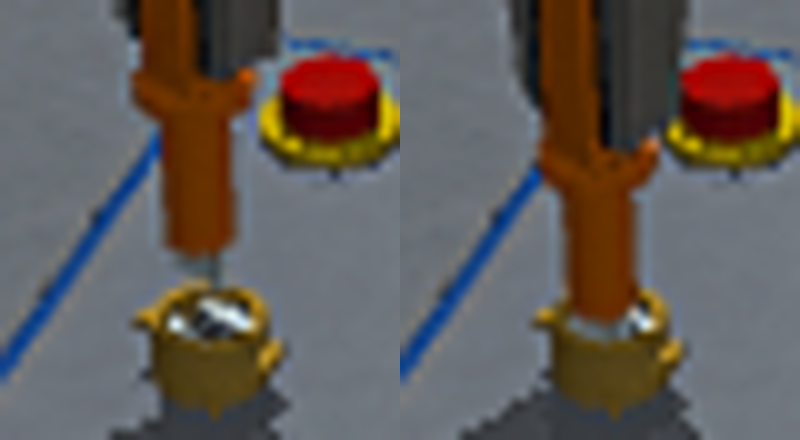

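The right panel shows the shank in the bore, and at z=0.1769 the blade is on the slot floor. I turn most of the way clockwise, then read the meter.

```bash
python3 - <<'E'
from h import *
p=np.array(r.sense()['tcp_pos']); r.move_straight(p+[0,0,.001],speed=.02)
q=np.array(r.sense()['joints']); q[6]-=.6; r.movej(q); r.wait(.2)
s=r.sense(); print(s['time_s'],s['tcp_pos'],s['contact_force'],s['wrist_torque'])
t=snap('top','t5.png'); im=snap('scene','s5.png')
for i in(t,im):
    try: m=meter(i); print(m['needle'],m['set'],m['pivot'],m['raw'])
    except Exception as e: print(e)
f=lambda a,w,h:cv2.resize(a,(w,h),interpolation=cv2.INTER_CUBIC)
cv2.imwrite('pics/c4.png',np.hstack([f(t['color'][170:250,140:240],400,320),f(im['color'][125:175,285:348],400,320)]))
E
```

```text
23.625 [0.45926411 0.16898444 0.17776963] [ 4.2276861   1.70553673 -2.29812308] [ 0.62743035 -1.3194047   0.06712603]
nan nan [nan nan nan] {'green': (np.float64(nan), np.float64(0.0)), 'dark': (np.float64(nan), np.float64(255.0))}
1.034468424248558 0.9948520987886188 [0.51204833 0.29132508 0.1       ] {'green': (np.float64(0.028547901211381232), np.float64(48.2)), 'dark': (np.float64(-0.01106842424855796), np.float64(144.92))}h.py:43: RuntimeWarning: invalid value encountered in divide
  c=np.array([(w*xx).sum(),(w*yy).sum()])/w.sum(); pv=px2w(im,c,zm)[0]
h.py:52: RuntimeWarning: invalid value encountered in scalar divide
  out[k]=((u*th).sum()/u.sum(),v[i])
```

View pics/c4.png

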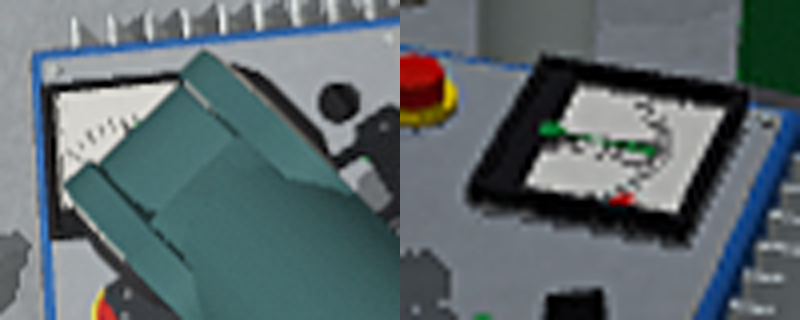

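```bash
python3 - <<'E'
from h import *
import pickle
im=dict(pickle.load(open('i1.pkl','rb'))[1]); P=[]
pv=loc(CC,CA,[.03,.06])
for n in('s1','s5'):
    im['color']=cv2.imread(f'pics/{n}.png'); P.append(rect(im,pv[0],pv[1],.1,.045,400))
    if n=='s1': print(meter(im))
cv2.imwrite('pics/c5.png',np.hstack(P))
E
```

```text
{'pivot': array([0.51195036, 0.29120158, 0.1       ]), 'pivot_exp': array([0.50654874, 0.29427462]), 'needle': np.float64(0.672447495446846), 'set': np.float64(0.9932294829482949), 'raw': {'green': (np.float64(0.030170517051705054), np.float64(51.28)), 'dark': (np.float64(0.350952504553154), np.float64(165.48))}}
```

View pics/c5.png

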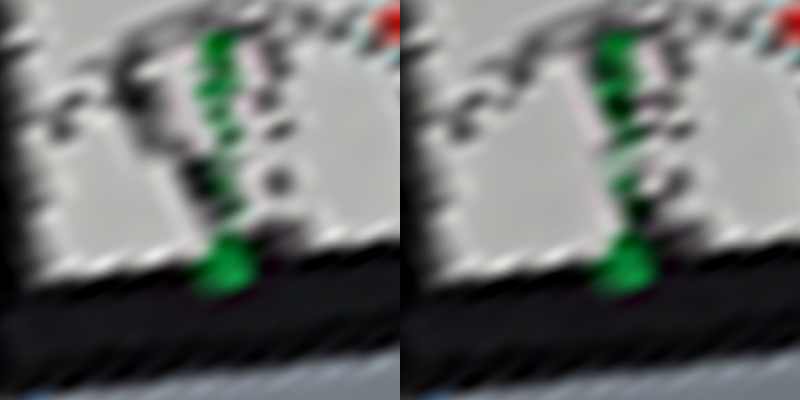

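Right patch: the needle now nearly overlaps the green pointer, but this oblique view is too coarse to decide. I withdraw towards the stand so the top camera can see the meter.

```bash
python3 - <<'E'
from h import *
import pickle
p=np.array(r.sense()['tcp_pos'])
print(r.move_straight(p+[0,0,.02],speed=.06,max_force=15)); r.move_straight(p+[0,0,.07],speed=.15)
r.move_ptp([.4506,-.0813,.25],down(.545)); s=r.sense(); print(s['time_s'],s['tcp_pos'],s['gripper_width'])
t=snap('top','t6.png'); m=meter(t); print(m); im=snap('scene','s6.png')
f=lambda a,w,h:cv2.resize(a,(w,h),interpolation=cv2.INTER_CUBIC)
pv=loc(CC,CA,[.03,.06])
cv2.imwrite('pics/c6.png',np.hstack([f(rect(t,pv[0],pv[1],.1,.045,400),400,400),f(rect(t,.459,.169,.108,.025,400),400,400)]))
o=[.4592,.1691]; P=rect(t,*o,.108,.02); g=np.linspace(.02,-.02,400); X,Y=np.meshgrid(g,g,indexing='ij'); v=cv2.cvtColor(P,cv2.COLOR_BGR2HSV)[...,2].astype(int)
dk=(np.clip(150-v,0,None)*(np.hypot(X,Y)<.0115)).astype(float); ev,V=np.linalg.eigh(np.cov(np.c_[X.ravel(),Y.ravel()].T,aweights=dk.ravel())); print('slot',np.arctan2(V[1,1],V[0,1]),ev)
E
```

```text
False
26.2833 [ 0.45049495 -0.08080934  0.2497551 ] 0.021798769594637266
{'pivot': array([0.50754854, 0.29540092, 0.1       ]), 'pivot_exp': array([0.50654874, 0.29427462]), 'needle': np.float64(0.8095842516354833), 'set': np.float64(0.9344972576479673), 'raw': {'green': (np.float64(0.08890274235203269), np.float64(66.4)), 'dark': (np.float64(0.2138157483645167), np.float64(139.76))}}
slot 2.23588820257894 [2.27042521e-06 4.34082994e-05]
```

View pics/c6.png

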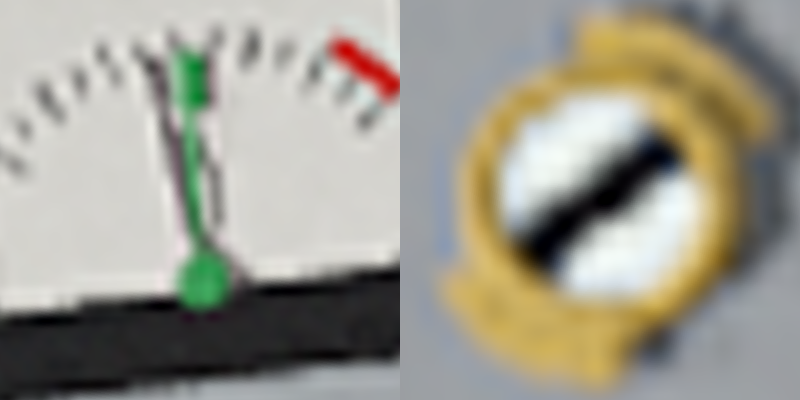

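The top view is clear now: the needle tip is at (150,55), left of the green tip at (190,60). Needle travel (0.416) and slot travel (0.549 × 0.75 = 0.412) agree. About 0.183 rad of trimmer turn is left, and the blade leads the slot by 0.05. I go back and finish.

```bash
cat > fin.py <<'E'
from h import *
def trim(a_in,a_out):
    x,y=.4589,.1685
    r.move_ptp([x,y,.24],down(a_in)); r.move_straight([x,y,.2],speed=.12); r.wait(.1)
    e=np.array([x,y])-np.array(r.sense()['tcp_pos'])[:2]
    hit=r.move_straight([x+e[0],y+e[1],.1765],speed=.03,max_force=4)
    p=np.array(r.sense()['tcp_pos']); print('ins',hit,p)
    if p[2]>.1795: print('NOT SEATED'); return False
    r.move_straight(p+[0,0,.001],speed=.02)
    s=r.sense(); M=R.from_rotvec(s['orientation']).as_matrix(); a=np.arctan2(M[1,1],M[0,1]); print('yaw',a)
    q=np.array(s['joints']); q[6]+=a_out-a; r.movej(q); r.wait(.2)
    p=np.array(r.sense()['tcp_pos'])
    r.move_straight(p+[0,0,.02],speed=.06,max_force=15); r.move_straight(p+[0,0,.07],speed=.15)
    r.move_ptp([.4506,-.0813,.22],down(.545)); return True
def look(k):
    t=snap('top',f't{k}.png'); m=meter(t); print(r.sense()['time_s'],'needle',m['needle'],'set',m['set'],m['raw'])
    P=rect(t,.4592,.1691,.108,.02); g=np.linspace(.02,-.02,400); X,Y=np.meshgrid(g,g,indexing='ij'); v=cv2.cvtColor(P,cv2.COLOR_BGR2HSV)[...,2].astype(int)
    dk=(np.clip(150-v,0,None)*(np.hypot(X,Y)<.0115)).astype(float); ev,V=np.linalg.eigh(np.cov(np.c_[X.ravel(),Y.ravel()].T,aweights=dk.ravel()))
    a=np.arctan2(V[1,1],V[0,1])%np.pi; print('slot',a,'-> needle by slot',.3934+(2.7853-a)*.75)
    return t
E
python3 - <<'E'
from fin import *
if trim(-.88,-1.14):
    t=look(7); pv=loc(CC,CA,[.03,.06]); im=snap('scene','s7.png')
    cv2.imwrite('pics/c7.png',np.hstack([rect(t,pv[0],pv[1],.1,.045,400),cv2.resize(im['color'][150:290,170:270],(286,400),interpolation=cv2.INTER_CUBIC)]))
E
```

```text
ins True [0.4590873  0.16875607 0.18093949]
NOT SEATED
```

The blade stopped on the slot's chamfer, about 4 mm short of the floor. I raise it slightly, align the yaw to -0.92 and press again.

```bash
python3 - <<'E'
from fin import *
s=r.sense(); p=np.array(s['tcp_pos']); print(s['contact_force'],s['wrist_torque'])
r.move_straight(p+[0,0,.0015],speed=.03)
q=np.array(r.sense()['joints']); q[6]-=.04; r.movej(q)
h=r.move_straight([.4588,.1687,.1765],speed=.02,max_force=6); s=r.sense(); p=np.array(s['tcp_pos']); print(h,p,s['contact_force'],s['time_s'])
if p[2]<.1795:
    r.move_straight(p+[0,0,.001],speed=.02)
    s=r.sense(); M=R.from_rotvec(s['orientation']).as_matrix(); a=np.arctan2(M[1,1],M[0,1]); print('yaw',a)
    q=np.array(s['joints']); q[6]+=-1.14-a; r.movej(q); r.wait(.2)
    p=np.array(r.sense()['tcp_pos'])
    r.move_straight(p+[0,0,.02],speed=.06,max_force=15); r.move_straight(p+[0,0,.07],speed=.15)
    r.move_ptp([.4506,-.0813,.22],down(.545))
    t=look(7); pv=loc(CC,CA,[.03,.06]); im=snap('scene','s7.png')
    cv2.imwrite('pics/c7.png',np.hstack([rect(t,pv[0],pv[1],.1,.045,400),cv2.resize(im['color'][150:290,170:270],(286,400),interpolation=cv2.INTER_CUBIC)]))
E
```

```text
[ 2.38495741  0.92100936 -1.09178273] [ 0.32665999 -0.59876785 -0.00523954]
True [0.45928055 0.16902484 0.17688743] [-1.1064646  -0.27216965  4.55658678] 29.9333
yaw -0.9201076000520106
33.45 needle 0.9371696652137625 set 0.936344535934843 {'green': (np.float64(0.08705546406515696), np.float64(67.52)), 'dark': (np.float64(0.08623033478623747), np.float64(124.48))}
slot 2.1013333332054507 -> needle by slot 0.9063750000959119
```

View pics/c7.png

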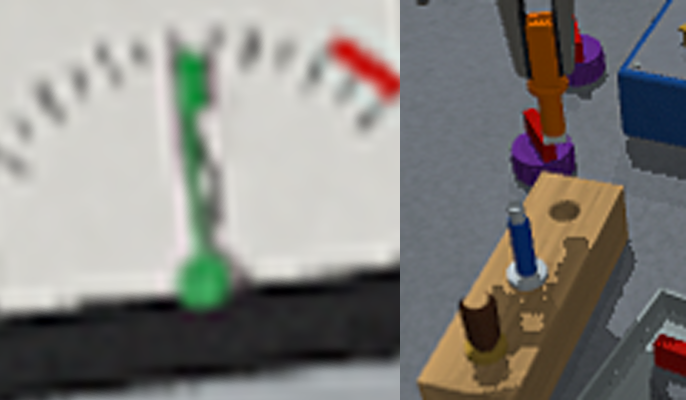

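The needle shows as a dark edge just left of the green tip, at (175,40) against (190,55). The slot angle agrees: it is about 0.04 rad short. One small correction is worth the time.

```bash
sed -i 's/x,y=.4589,.1685/x,y=.4590,.1687/' fin.py; python3 - <<'E'
from fin import *
if trim(-1.055,-1.188):
    t=look(8); pv=loc(CC,CA,[.03,.06])
    cv2.imwrite('pics/c8.png',rect(t,pv[0],pv[1],.1,.045,500))
E
```

```text
ins True [0.45921664 0.16873958 0.18085866]
NOT SEATED
```

```bash
python3 - <<'E'
from fin import *
for dy in(-.03,-.03,.09):
    p=np.array(r.sense()['tcp_pos']); r.move_straight(p+[0,0,.0015],speed=.03)
    q=np.array(r.sense()['joints']); q[6]+=dy; r.movej(q)
    h=r.move_straight([.4588,.1687,.1765],speed=.02,max_force=6); s=r.sense(); p=np.array(s['tcp_pos']); print(h,p,s['contact_force'],s['time_s'])
    if p[2]<.1795: break
if p[2]<.1795:
    r.move_straight(p+[0,0,.001],speed=.02)
    s=r.sense(); M=R.from_rotvec(s['orientation']).as_matrix(); a=np.arctan2(M[1,1],M[0,1]); print('yaw',a)
    q=np.array(s['joints']); q[6]+=-1.188-a; r.movej(q); r.wait(.2)
    p=np.array(r.sense()['tcp_pos'])
    r.move_straight(p+[0,0,.02],speed=.06,max_force=15); r.move_straight(p+[0,0,.07],speed=.15)
    r.move_ptp([.4506,-.0813,.22],down(.545))
    t=look(8); pv=loc(CC,CA,[.03,.06])
    cv2.imwrite('pics/c8.png',rect(t,pv[0],pv[1],.1,.045,500))
E
```

```text
True [0.45957514 0.16910411 0.17691521] [-0.28923501 -0.5757795   4.85495143] 37.1917
yaw -1.0850898256058086
40.7 needle 0.9773919300977241 set 0.9460908356628936 {'green': (np.float64(0.07730916433710636), np.float64(55.04)), 'dark': (np.float64(0.04600806990227601), np.float64(135.28))}
slot 2.0725708719206186 -> needle by slot 0.9279468460595359
```

```bash
python3 - <<'E'
from fin import *
x,y=.4505,-.0815
r.move_straight([x,y,.15],speed=.12)
h=r.move_straight([x,y,.085],speed=.06,max_force=5); s=r.sense(); print(h,s['tcp_pos'],s['contact_force'])
if s['tcp_pos'][2]<.09:
    h=r.move_straight([x,y,.079],speed=.02,max_force=4); s=r.sense(); print(h,s['tcp_pos'],s['contact_force'],s['time_s'])
    effector.let_go(); r.move_straight([*np.array(s['tcp_pos'])[:2],.22],speed=.15)
    t=look(9); im=snap('scene','s9.png'); print(r.sense()['time_s'])
    pv=loc(CC,CA,[.03,.06])
    a=rect(t,pv[0],pv[1],.1,.045,400); b=cv2.resize(im['color'][185:325,175:325],(400,373),interpolation=cv2.INTER_CUBIC)
    cv2.imwrite('pics/c9.png',np.hstack([a,np.vstack([b,np.zeros((27,400,3),np.uint8)])]))
E
```

```text
False [ 0.45079833 -0.08150767  0.08529611] [-1.0663998   0.433131   -0.54721144]
True [ 0.45098742 -0.08163547  0.08186749] [-0.92551236  0.36268247  4.50012462] 42.9333
45.1667 needle 0.975807758741891 set 0.9454148933151744 {'green': (np.float64(0.07798510668482567), np.float64(54.8)), 'dark': (np.float64(0.04759224125810911), np.float64(135.16))}
slot 2.0733264459951704 -> needle by slot 0.9273801655036222
45.2167
```

View pics/c9.png

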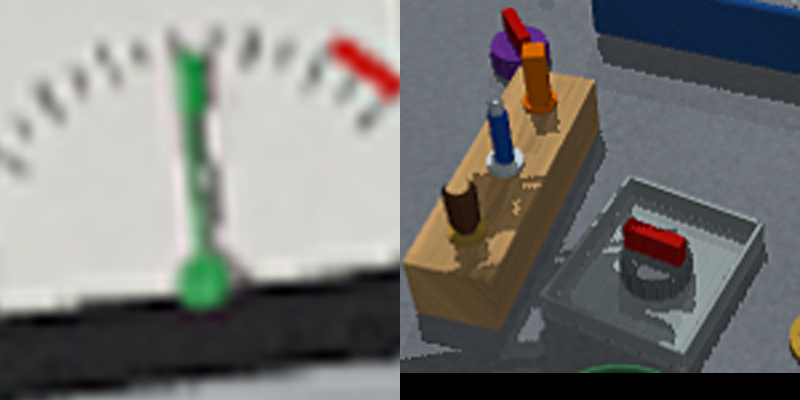

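The needle is hidden under the green pointer, whose tip is at (190,60). The tuner stands with its collar on the stand, and the cap stands upright in the tray. I hand the job in.

```bash
python3 -c "
from h import *
r.job_done(); print(r.sense()['time_s'])"
```

```text
the job is handed in; nothing more can be done
the job is handed in; nothing more can be done
```

The job is done and handed in at about 45 s on the robot's clock, against the 69 s limit. The cap was unscrewed and stands upright in the tray. I turned the trimmer clockwise in three passes and put the tuning tool back in its hole with the collar on the stand.

**Meter:** in the last picture the needle is hidden under the green pointer. The two needle estimates disagree a little: 0.93 rad worked out from the slot angle, and 0.976 from the picture, which the pointer and its shadow disturb. The pointer itself reads 0.945, so the needle is probably within about 0.03 rad. Every reading was far below the red at 1.5.

**Problems on the way:** on the second and third passes the blade first caught on the slot's chamfer. A small change of angle and position seated it with about 5 N of push. The first pass left the needle about 0.13 rad short and the second about 0.04, which is why three were needed.

**Not checked:** I did not measure the other things on the bench again at the end. The scriber and the dressing stick looked undisturbed in the last picture.

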